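# Load the stamp tote and hold it up level

## Task

The desk is to be wiped, so collect the two rubber stamps into the grey tote: set them down gently (do not drop them), standing upright, one in each of its two bays, whichever way round. Then lift the loaded tote by its blue grip bar to well over 10 cm above the desk and hold it there level and still for a few seconds, with both stamps still standing in it; finish while holding it up, and leave the stapler, remote control, sticky notes and mug where they are.

Things in the scene. Friction and masses are not known exactly. Their poses are not given: they have to be found in the camera images.
- black_stamp: Rubber stamp with a black handle. Wooden block foot 25 x 58 mm, 18 mm high, long side along its y axis; on it an upright black turned handle, about 24 mm across at its round top, total height 70 mm. Mass about 60 g, loose. Origin: centre of the underside, z up. Starts standing on the desk left of the tote. Grasp the handle's round top from above (about 55 mm above the underside).
- red_stamp: Rubber stamp with a dark red handle. Wooden block foot 25 x 46 mm, 18 mm high, long side along its y axis; on it an upright dark red turned handle, about 24 mm across at its round top, total height 70 mm. Mass about 60 g, loose. Origin: centre of the underside, z up. Starts standing on the desk left of the tote. Grasp the handle's round top from above (about 55 mm above the underside).
- tote: Open grey plastic tote, 120 mm (its x) by 190 mm (its y), walls 40 mm high and 4 mm thick, floor 4 mm thick with a cork look, about 0.25 to 0.5 kg, loose on the desk. A 6 mm divider along its x axis at y = 0 (top 42 mm high) parts it into two bays, each 112 mm (x) by 88 mm (y) inside. On the divider two thin posts carry a blue grip bar that runs along x. Origin: centre of the underside, z up.
- tote_grip (a point): Centre of the blue grip bar, 96 mm above the tote's underside and above its middle (empty, the tote balances there). The bar is 112 mm long (tote's x), 18 mm wide (tote's y), 22 mm high (85 to 107 mm above the underside); axes as the tote's. Grasp it from above, fingers closing along the tote's y; standing stamps reach 74 mm above the underside.
- left_bay (a point): Centre of the floor (its upper face, 4 mm above the tote's underside) of the bay on the tote's +y side; axes as the tote's.
- right_bay (a point): The same for the bay on the tote's -y side.
- stapler: Bystander: red stapler, 144 x 34 x 57 mm. Origin at its underside.
- ac_remote: Bystander: light grey remote control lying flat, 145 x 45 x 18 mm. Origin at its underside.
- sticky_cube: Bystander: block of coloured sticky notes, 75 x 76 x 32 mm. Origin: centre of the underside.
- white_mug: Bystander: white mug, 81 x 116 x 94 mm. Origin at its underside.
There are look-alikes about, which are no part of the job. What is shaped like the black_stamp but orange or purple is not meant. Leave any orange look-alike of the red_stamp alone.

How it is judged (in metres and radians):
On the way, in this order (a step that is already met when the one before it is completed fails the run):
1. one stamp stands upright in a bay of the tote, let go (((x of black_stamp in the frame of tote between -0.056 and 0.056 m and y of black_stamp in the frame of tote between 0.003 and 0.092 m and z of black_stamp in the frame of tote between -0.004 and 0.012 m and angle between black_stamp's own z axis and vertical below 0.2 rad and contact force between the fingers and black_stamp below 0.1 N) or (x of black_stamp in the frame of tote between -0.056 and 0.056 m and y of black_stamp in the frame of tote between -0.092 and -0.003 m and z of black_stamp in the frame of tote between -0.004 and 0.012 m and angle between black_stamp's own z axis and vertical below 0.2 rad and contact force between the fingers and black_stamp below 0.1 N) or (x of red_stamp in the frame of tote between -0.056 and 0.056 m and y of red_stamp in the frame of tote between 0.003 and 0.092 m and z of red_stamp in the frame of tote between -0.004 and 0.012 m and angle between red_stamp's own z axis and vertical below 0.2 rad and contact force between the fingers and red_stamp below 0.1 N) or (x of red_stamp in the frame of tote between -0.056 and 0.056 m and y of red_stamp in the frame of tote between -0.092 and -0.003 m and z of red_stamp in the frame of tote between -0.004 and 0.012 m and angle between red_stamp's own z axis and vertical below 0.2 rad and contact force between the fingers and red_stamp below 0.1 N))), for 0.2 s.
2. both stamps stand upright, one in each bay, let go, while the tote is still on the desk ((((x of black_stamp in the frame of tote between -0.056 and 0.056 m and y of black_stamp in the frame of tote between 0.003 and 0.092 m and z of black_stamp in the frame of tote between -0.004 and 0.012 m and angle between black_stamp's own z axis and vertical below 0.2 rad and contact force between the fingers and black_stamp below 0.1 N) and (x of red_stamp in the frame of tote between -0.056 and 0.056 m and y of red_stamp in the frame of tote between -0.092 and -0.003 m and z of red_stamp in the frame of tote between -0.004 and 0.012 m and angle between red_stamp's own z axis and vertical below 0.2 rad and contact force between the fingers and red_stamp below 0.1 N)) or ((x of black_stamp in the frame of tote between -0.056 and 0.056 m and y of black_stamp in the frame of tote between -0.092 and -0.003 m and z of black_stamp in the frame of tote between -0.004 and 0.012 m and angle between black_stamp's own z axis and vertical below 0.2 rad and contact force between the fingers and black_stamp below 0.1 N) and (x of red_stamp in the frame of tote between -0.056 and 0.056 m and y of red_stamp in the frame of tote between 0.003 and 0.092 m and z of red_stamp in the frame of tote between -0.004 and 0.012 m and angle between red_stamp's own z axis and vertical below 0.2 rad and contact force between the fingers and red_stamp below 0.1 N))) and height (world z) of tote below 0.01 m), for 0.2 s.
3. the tote is held by its grip bar more than 10 cm over the desk, level and still, both stamps standing in it, for 1.5 s ((((x of black_stamp in the frame of tote between -0.056 and 0.056 m and y of black_stamp in the frame of tote between 0.003 and 0.092 m and z of black_stamp in the frame of tote between -0.004 and 0.012 m and angle between black_stamp's own z axis and vertical below 0.2 rad and contact force between the fingers and black_stamp below 0.1 N) and (x of red_stamp in the frame of tote between -0.056 and 0.056 m and y of red_stamp in the frame of tote between -0.092 and -0.003 m and z of red_stamp in the frame of tote between -0.004 and 0.012 m and angle between red_stamp's own z axis and vertical below 0.2 rad and contact force between the fingers and red_stamp below 0.1 N)) or ((x of black_stamp in the frame of tote between -0.056 and 0.056 m and y of black_stamp in the frame of tote between -0.092 and -0.003 m and z of black_stamp in the frame of tote between -0.004 and 0.012 m and angle between black_stamp's own z axis and vertical below 0.2 rad and contact force between the fingers and black_stamp below 0.1 N) and (x of red_stamp in the frame of tote between -0.056 and 0.056 m and y of red_stamp in the frame of tote between 0.003 and 0.092 m and z of red_stamp in the frame of tote between -0.004 and 0.012 m and angle between red_stamp's own z axis and vertical below 0.2 rad and contact force between the fingers and red_stamp below 0.1 N))) and height (world z) of tote above 0.1 m and world x of tote below 0.8 m and angle between tote's own z axis and vertical below 0.12 rad and linear speed of tote below 0.03 m/s and angular speed of tote below 0.2 rad/s and contact force between the fingers and tote above 1 N and distance between the grasp point and tote_grip below 0.065 m), for 1.5 s.
At the end, for the whole second after the job is handed in: Fingers hold the tote's grip bar (TCP within 65 mm of its centre), tote over 100 mm above the desk, x < 0.8, tilt < 0.12 rad, below 0.03 m/s and 0.2 rad/s; a stamp stands on each bay's floor (within 0.2 rad of vertical), not touched by the fingers (all of step 3); the arm keeps its last pose, push and grip.
It fails at once if a stamp is dropped (falls freely, faster than 0.8 m/s) ((contact force between black_stamp and anything else below 0.02 N and linear speed of black_stamp above 0.8 m/s) or (contact force between red_stamp and anything else below 0.02 N and linear speed of red_stamp above 0.8 m/s)).
It fails at once if a bystander (stapler, remote control, sticky notes, mug) is moved more than 30 mm (distance of any of stapler, ac_remote, sticky_cube, white_mug from where it was at the start of the episode above 0.03 m).
It also fails if it takes over 70 s, if anything falls off the work surface, if the arm or the gripper's body presses on something with over 40 N, if the wrist force passes 120 N, or if a joint passes its speed limit or range.

## Robot

A 6-joint arm with a two-finger parallel gripper is mounted at the origin on the work surface; the furniture and walls round the work are solid. World frame = base frame: x ahead of the robot, y to its left, z up, the work surface at z = 0. Lengths are in mm, angles in degrees, forces in N, time in s.
With the tool pointing down it reaches from about 350 to 850 mm from the base axis. Payload 8.1 kg.
Tool frame: the origin (TCP) lies between the finger pads, 19 mm behind the fingertips; this is the grasp point; z points along the fingers, y is the line along which they close (so a half turn about z gives the same grasp; the last joint's range is limited). The gripper opens to 85 mm and grips with 20 to 120 N. Pads are 22 mm wide; open, the fingers measure 114 mm over their backs; the gripper's body (76 mm by 85 mm) begins 54 mm behind the grasp point. The pads swing forward as they close: fully open they stand 13 mm farther back than shut.
Start: joints at [-69.58, 7.471, 85.268, -0, 87.261, -4.893], TCP at [256.56, -542.386, 249.992] pointing down, gripper open.
Joint ranges: [-169.43, 169.43], [-51.17, 129.36], [1.28, 143.12], [-76.62, 256.62], [0, 156.53], [-152.29, 152.29]. Speed limits (degrees/s): [136.94, 136.94, 159.86, 180, 180, 180].

## Interface

Orientations are given as [roll, pitch, yaw] about the fixed x, y, z axes, in that order (R = Rz(yaw) Ry(pitch) Rx(roll)).
In Python, from bench import status, viewer, job gives the robot as it stands.
- The arm moves only by the tool arm_command, never from a script. Its argument "targets" is a list that holds one entry, the list of rows, each a list of 7 numbers: the shift along the world's x, y, z in m, then the turn, a rotation vector about the world's x, y, z in rad, then the opening, from -1 (shut) to 1 (fully open). In form: [[[dx, dy, dz, rx, ry, rz, gripper], ...]]. A call has 1 to 10 rows; each row shifts and turns the commanded pose from where the row before left it; what a row does not reach is not made up. A row lasts 1/8 s, in which the tool goes at most 62.5 mm and 10.7 degrees, less where a joint would pass 70% of its speed; a pose out of reach is approached as far as the arm can. A call with a gripper value outside its range is refused whole. The fingers move at their own pace and stop on an object; "force" is the grip in N (left out, the last holds). Time passes only in rows, so rows that do not move let the fingers close. It gives the time, the measured TCP pose, the force, the opening and the grip force at its end, in the units of the state.
- status.sense(): the state, without advancing time (a new reading comes with each control period).
- viewer.snapshot(name): name is "scene" or "top"; returns the picture (420x560x3 uint8, red, green, blue); there is no depth.
- viewer.camera_model(name): a dict with "vertical_fov" (degrees; the focal length in pixels is half the picture's height over the tangent of half this angle, whatever the lens; pixels are square), "cx", "cy" (the principal point, pixels), "k1" (the pictures are not rectified: a ray, as slopes to the right and down, at radius r is drawn at 1 + k1 r^2 times it, then the intrinsics apply), "xyz" and "attitude" of the camera in the world. Camera axes: x right, y down, z forward; pixel columns grow to the right and rows downward; lengths in mm; the calibration is good to about 2 mm. A picture is of the moment at which its call begins. camera_model takes no time and is no camera call.
- job.hand_in(): hands the job in; it is judged then, once.
The state is a dict: "time": time; "joint_pos": joint angles; "qd": joint speeds; "joint_efforts": joint torques, N m; "tool_pos": TCP position; "tcp_rot": TCP orientation; "ft_force": force on the tool from outside, world axes, zero at the start; "wrist_torque": the same for the moment, N m; "finger_gap": finger opening in mm; "grip_force": force on a finger pad.
Only numpy, scipy, OpenCV 4.12 (cv2) and the standard library are available. Lean on these libraries where they do the work, as an engineer would, in place of code of your own. Each camera call takes 0.05 s, during which the arm holds its last target. There are 200 camera calls.

## Working session

There is one attempt and no reset: what is moved stays moved. The work goes in short steps, Python scripts to look and compute and a tool call to move; the robot and the scene stay as the last step left them, time stands still between calls to the robot, and variables do not carry over. Pictures are saved under pics/ and viewed, at most 10 in all, crops included, and the job is handed in when it is done.

Besides the shell and the picture viewer there is one more tool, called after "Request:" as name(argument=value, ...), one argument or row to a line, values as JSON. arm_command: Moves the arm, as the interface text tells. Its arguments: {"type":"object","properties":{"targets":{"type":"array"},"force":{"type":"number"}},"required":["targets"]}

```bash
mkdir -p pics; ls; python3 - <<'E'
from bench import status, viewer
import cv2
print(status.sense())
for n in ("scene","top"):
    print(n, viewer.camera_model(n))
    cv2.imwrite(f"pics/{n}0.png", viewer.snapshot(n)[:,:,::-1])
E
```

```text
pics
{'time': 0.0, 'joint_pos': array([-6.95813814e+01,  7.51539698e+00,  8.53295482e+01,  1.39447575e-03,
        8.72613166e+01, -4.89332182e+00]), 'qd': array([-0.05994697, -0.03281083, -0.0109827 , -0.00362027,  0.07248814,
       -0.05990023]), 'joint_efforts': array([-4.50934904e-04, -5.69404256e+01, -5.00557888e+01, -1.96899814e-04,
        1.49940723e-02,  1.01981719e-06]), 'tool_pos': array([ 256.37289434, -541.89999588,  248.93880931]), 'tcp_rot': array([-1.79894244e+02, -1.04518944e-02,  2.53118629e+01]), 'ft_force': array([ 0.56874805, -0.78144195, -0.38713257]), 'wrist_torque': array([-0.04186386,  0.04541698, -0.04264748]), 'grip_force': 0.0, 'finger_gap': 85.28664608815382}
scene {'vertical_fov': 51.41412236198421, 'cx': 283.19564569302224, 'cy': 203.23972233141765, 'k1': 0.03512061923209286, 'xyz': array([-107.99742954,  624.40789689,  813.69901978]), 'attitude': array([-131.23470661,   -0.98000218, -133.50587778])}
top {'vertical_fov': 50.514604982400535, 'cx': 276.13315790669725, 'cy': 212.23473833596475, 'k1': -0.03442408678537517, 'xyz': array([ 456.26090032,    5.05433981, 1203.15634033]), 'attitude': array([-178.36328722,    0.6060198 ,  -88.76249663])}
```

View pics/scene0.png

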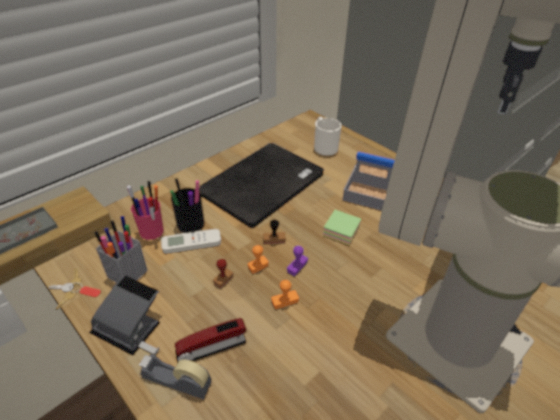

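View pics/top0.png

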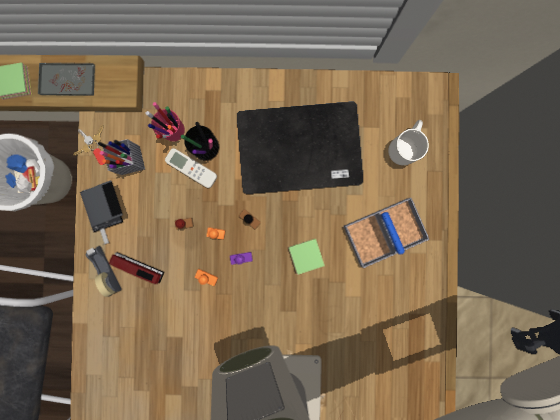

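Top view: black stamp at (249,218), red at (183,224), tote around (386,232) with its bar at (393,232). Scene view: black (274,232), red (222,270). I'll enlarge these for detail.

```bash
cat > h.py <<'E'
import numpy as np, cv2
from scipy.spatial.transform import Rotation as R
from bench import viewer
def cam(n):
    m=viewer.camera_model(n); f=210/np.tan(np.radians(m["vertical_fov"]/2))
    return m,f,R.from_euler("xyz",m["attitude"],degrees=True).as_matrix()
def ray(n,uv):
    m,f,M=cam(n); d=np.array([(uv[0]-m["cx"])/f,(uv[1]-m["cy"])/f]); s=d.copy()
    for _ in range(20): s=d/(1+m["k1"]*(s@s))
    v=M@np.array([*s,1]); return m["xyz"],v/np.linalg.norm(v)
def onplane(n,uv,z):
    o,v=ray(n,uv); return o+v*(z-o[2])/v[2]
def tri(a,b):   # pixels in top, scene -> point, gap
    o1,v1=ray("top",a); o2,v2=ray("scene",b)
    t=np.linalg.lstsq(np.c_[v1,-v2],o2-o1,rcond=None)[0]
    p,q=o1+v1*t[0],o2+v2*t[1]; return (p+q)/2,np.linalg.norm(p-q)
def proj(n,p):
    m,f,M=cam(n); c=M.T@(np.array(p,float)-m["xyz"]); s=c[:2]/c[2]
    return s*(1+m["k1"]*(s@s))*f+[m["cx"],m["cy"]]
E
python3 - <<'E'
import cv2,numpy as np
t=cv2.imread("pics/top0.png");s=cv2.imread("pics/scene0.png")
def c(im,x,y,w,h,k): return cv2.resize(im[y:y+h,x:x+w],None,fx=k,fy=k,interpolation=cv2.INTER_CUBIC)
a=c(t,165,200,100,75,4);b=c(s,205,210,100,75,4)
d=c(t,335,190,100,75,4);e=c(s,330,145,100,75,4)
cv2.imwrite("pics/crop0.png",np.vstack([np.hstack([a,b]),np.hstack([d,e])]))
E
```

```text
(no output)
```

View pics/crop0.png

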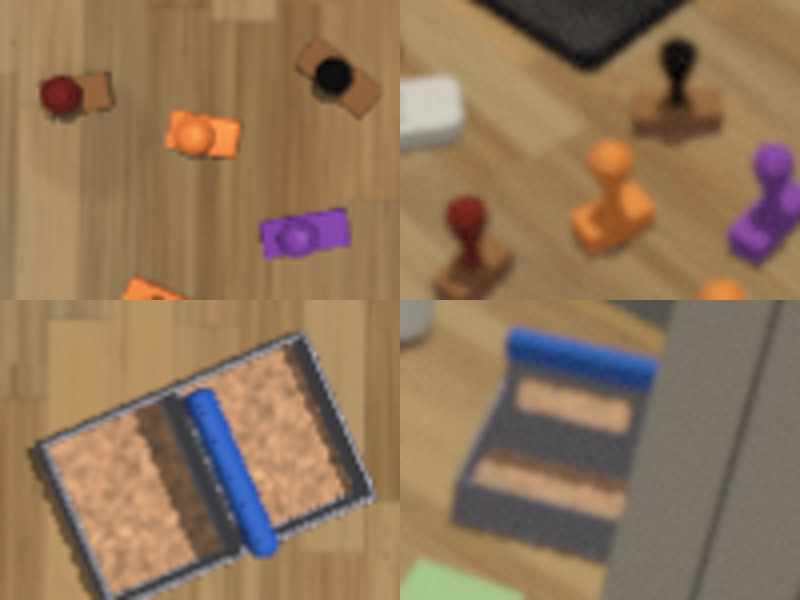

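Crops: the black ball is at top (248,219) and scene (274,224). The red ball is at top (180,224) and scene (222,264). The tote is fully visible from the top, while the arm hides its right side in the scene view. Next I'll measure by colour mask.

```bash
cat > meas.py <<'E'
from h import *
def blob(n,mask,near):
    k,l,st,ce=cv2.connectedComponentsWithStats(mask.astype(np.uint8))
    i=min((i for i in range(1,k) if st[i,4]>12),key=lambda i:np.hypot(*(ce[i]-near)))
    return l==i,ce[i],st[i]
def masks(n):
    im=viewer.snapshot(n).astype(int); r,g,b=im[...,0],im[...,1],im[...,2]
    return im,dict(red=(r>55)&(g<0.42*r)&(b<0.45*r)&(r<150),black=(im.max(2)<42),blue=(b>1.6*r)&(b>1.25*g)&(b>90))
E
python3 - <<'E'
from meas import *
it,mt=masks("top"); isc,ms=masks("scene")
for c,a,b in (("red",(180,224),(222,262)),("black",(248,219),(274,224))):
    t,tc,ts=blob("top",mt[c],a); s,sc,ss=blob("scene",ms[c],b)
    print(c,tc,ts,sc,ss)
    # ball: handle stem hangs below ball in scene; use the upper ball circle
    w=ss[2]; ball=np.array([ss[0]+(w-1)/2,ss[1]+(w-1)/2]); tb=np.array([ts[0]+(ts[2]-1)/2,ts[1]+(ts[3]-1)/2])
    print(" tri",tri(tb,ball),"top on z58",onplane("top",tb,58))
    for y in range(ss[1],ss[1]+ss[3]): print(y,np.flatnonzero(s[y])[[0,-1]],end=";")
    print()
t,tc,ts=blob("top",mt["blue"],(393,232)); s,sc,ss=blob("scene",ms["blue"],(375,160))
print("bar",tc,ts,cv2.minAreaRect(np.argwhere(t)[:,::-1].astype(np.float32)),ss)
r=cv2.boxPoints(cv2.minAreaRect(np.argwhere(t)[:,::-1].astype(np.float32)))
for z in (96,103): print([onplane("top",p,z).round(1)[:2] for p in r],onplane("top",tc,z))
# bar's left end in the scene view: extreme pixels
for x in range(ss[0],ss[0]+ss[2],4): print(x,np.flatnonzero(s[:,x])[[0,-1]],end="; ")
# tote rim corners from crop (top view)
for u,v in ((39,445),(302,333),(372,495),(108,600)):
    print(onplane("top",(335+u/4,190+(v-300)/4),40).round(1))
for nm,pts in (("black",[(318,38),(382,90),(358,117),(297,70)]),("red",[(108,71),(113,107)])):
    print(nm,[onplane("top",(165+u/4,200+v/4),18).round(1)[:2] for u,v in pts])
E
```

```text
red [179.78688525 223.24590164] [176 219   9   9  61] [221.4057971  265.33333333] [218 260   8  16  69]
 tri (array([455.26262412, 265.72463969,  55.0947287 ]), np.float64(1.0663477174813079)) top on z58 [455.6252396  265.46631031  58.        ]
260 [220 223];261 [218 224];262 [218 224];263 [218 225];264 [218 224];265 [218 224];266 [219 224];267 [219 224];268 [220 223];269 [221 223];270 [221 223];271 [222 222];272 [222 222];273 [222 223];274 [222 222];275 [221 223];
black [247.78947368 218.50877193] [244 215   9   8  57] [273.98113208 226.26415094] [271 221   7  15  53]
 tri (array([470.65916432,  89.84149078,  53.8755953 ]), np.float64(1.1956757882133424)) top on z58 [471.03661919  89.95195714  58.        ]
221 [272 275];222 [272 276];223 [272 277];224 [271 277];225 [272 276];226 [272 276];227 [272 276];228 [273 275];229 [273 275];230 [274 274];231 [274 274];232 [274 274];233 [273 274];234 [273 275];235 [273 274];
bar [392.57846154 232.73538462] [382 212  23  42 325] ((392.5257568359375, 232.93301391601562), (44.37063217163086, 7.716630458831787), 66.03751373291016) [357 153  37  15 284]
[array([ 488.2, -240.9]), array([ 496.4, -258.3]), array([ 396.6, -304.7]), array([ 388.5, -287.3])] [ 442.857952   -272.90326864   96.        ]
[array([ 488. , -239.3]), array([ 496.1, -256.7]), array([ 397. , -302.7]), array([ 388.9, -285.4])] [ 442.94269219 -271.14588064  103.        ]
357 [154 157]; 361 [153 160]; 365 [154 161]; 369 [155 162]; 373 [156 163]; 377 [157 164]; 381 [157 164]; 385 [158 165]; 389 [159 166]; 393 [160 163]; [ 456.5 -161.8   40. ]
[ 533.3 -332.7   40. ]
[ 428.4 -379.9   40. ]
[ 356.5 -208.5   40. ]
black [array([495.3, 102.8]), array([461.6,  59.4]), array([443.3,  74.9]), array([473.7, 116.3])]
red [array([470.3, 242.7]), array([446.4, 238.7])]
```

Request:
arm_command(
  targets=[
    [[0.021, 0.058, 0, 0, 0, 0.156, 0.2], [0.021, 0.058, 0, 0, 0, 0.156, 0.2], [0.021, 0.058, 0, 0, 0, 0.156, 0.2], [0.021, 0.058, 0, 0, 0, 0.156, 0.2], [0.021, 0.058, 0, 0, 0, 0.156, 0.2], [0.021, 0.058, 0, 0, 0, 0.156, 0.2], [0.021, 0.058, 0, 0, 0, 0.156, 0.2], [0.021, 0.058, 0, 0, 0, 0.156, 0.2], [0.021, 0.058, 0, 0, 0, 0.156, 0.2], [0.021, 0.058, 0, 0, 0, 0.156, 0.2]],
  ],
  force=30,
)

```text
time: 1.45
tool_pos: [466.9, 39.7, 250.2]
tcp_rot: [180.0, 0.0, 115.0]
ft_force: [1.2, -0.8, -0.6]
finger_gap: 51.6
grip_force: 0.0
```

```bash
python3 - <<'E'
from meas import *
it,mt=masks("top"); isc,ms=masks("scene")
t,tc,ts=blob("top",mt["blue"],(393,232)); s,sc,ss=blob("scene",ms["blue"],(375,160))
r=cv2.boxPoints(cv2.minAreaRect(np.argwhere(t)[:,::-1].astype(np.float32))); print(r,ss)
ca=cv2.minAreaRect(np.argwhere(s)[:,::-1].astype(np.float32)); q=cv2.boxPoints(ca);print(q)
e=sorted(r.tolist(),key=lambda p:p[1])
print("ends tri",[tri(np.mean(e[:2],0),np.mean(sorted(q.tolist())[:2],0)),tri(np.mean(e[2:],0),np.mean(sorted(q.tolist())[2:],0))])
from bench import status; print(status.sense()["tool_pos"],status.sense()["tcp_rot"])
E
```

```text
[[379.98965 214.22684]
 [387.04123 211.0928 ]
 [405.06186 251.63919]
 [398.01028 254.77322]] [357 153  38  15 292]
[[356.0275  159.27899]
 [357.74655 151.71515]
 [395.09036 160.20236]
 [393.3713  167.7662 ]]
ends tri [(array([ 491.13350354, -251.90953251,   90.76369325]), np.float64(3.3952219812191866)), (array([ 392.08564472, -297.29128789,   91.77914559]), np.float64(0.5635257632310169))]
[467.20546726  43.08729449 249.83499689] [ 1.79938543e+02 -1.05327884e-01  1.15311276e+02]
```

Request:
arm_command(
  targets=[
    [[0.004, 0.047, 0, 0, 0, 0, 0.2], [0, 0, -0.05, 0, 0, 0, 0.2], [0, 0, -0.05, 0, 0, 0, 0.2], [0, 0, 0, 0, 0, 0, 0.2], [0, 0, 0, 0, 0, 0, 0.2]],
  ],
)

```text
time: 2.17
tool_pos: [471.4, 84.3, 151.8]
tcp_rot: [179.9, 0.0, 114.7]
ft_force: [0.7, -0.8, 0.6]
finger_gap: 51.1
grip_force: 0.0
```

```bash
python3 - <<'E'
from bench import status; s=status.sense(); print(s["tool_pos"],s["tcp_rot"])
E
```

```text
[471.36952274  84.31630761 151.7911652 ] [1.79922268e+02 3.38400520e-02 1.14654017e+02]
```

Request:
arm_command(
  targets=[
    [[0, 0.005, -0.03, 0, 0, 0, 0.2], [0, 0, -0.03, 0, 0, 0, 0.2], [0, 0, -0.02, 0, 0, 0, 0.2], [0, 0, -0.016, 0, 0, 0, 0.2], [0, 0, 0, 0, 0, 0, 0.2], [0, 0, 0, 0, 0, 0, -1], [0, 0, 0, 0, 0, 0, -1], [0, 0, 0, 0, 0, 0, -1], [0, 0, 0, 0, 0, 0, -1], [0, 0, 0, 0, 0, 0, -1]],
  ],
)

```text
time: 3.42
tool_pos: [471.7, 89.6, 55.5]
tcp_rot: [179.9, 0.1, 114.7]
ft_force: [-1.8, -0.2, 6.2]
finger_gap: 23.2
grip_force: 29.3
```

Request:
arm_command(
  targets=[
    [[0, 0, 0.01, 0, 0, 0, -1], [0, 0, 0.02, 0, 0, 0, -1], [0, 0, 0.03, 0, 0, 0, -1], [0, 0, 0.03, 0, 0, 0, -1], [0, 0, 0.03, 0, 0, 0, -1], [0, 0, 0.02, 0, 0, 0, -1], [0, 0, 0, 0, 0, 0, -1]],
  ],
)

```text
time: 4.3
tool_pos: [471.9, 89.8, 196.5]
tcp_rot: [179.8, 0.1, 114.7]
ft_force: [-0.2, -1.0, -1.1]
finger_gap: 22.8
grip_force: 29.5
```

```bash
python3 - <<'E'
from meas import *
from bench import status
s=status.sense(); print(s["tool_pos"],s["finger_gap"],s["grip_force"])
t=viewer.snapshot("top");q=viewer.snapshot("scene")
def c(im,p,w=100,h=75,k=4):
    x,y=int(p[0]-w/2),int(p[1]-h/2); return cv2.resize(im[y:y+h,x:x+w],None,fx=k,fy=k,interpolation=cv2.INTER_CUBIC)
g=s["tool_pos"]-[0,0,20]; print(proj("top",g),proj("scene",g))
cv2.imwrite("pics/lift1.png",np.hstack([c(t,proj("top",g)),c(q,proj("scene",g))])[...,::-1])
E
```

```text
[471.88665749  89.76254444 196.4775314 ] 22.80132385009782 29.471495558973402
[244.30684929 217.3900085 ] [273.58038105 185.64374767]
```

View pics/lift1.png

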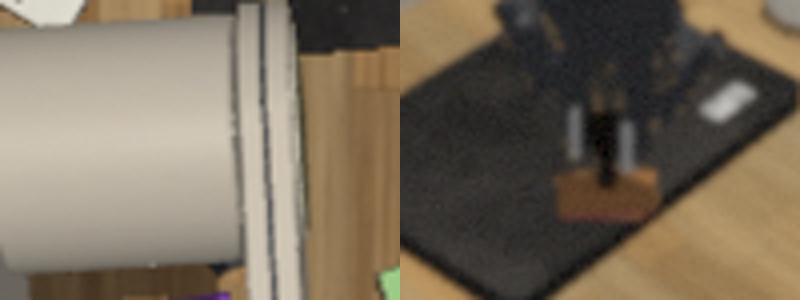

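Request:
arm_command(
  targets=[
    [[0, -0.02, 0, 0, 0, 0, -1], [-0.001, -0.045, 0, 0, 0, 0, -1], [-0.001, -0.05, 0, 0, 0, 0, -1], [-0.001, -0.05, 0, 0, 0, 0, -1], [-0.001, -0.05, 0, 0, 0, 0, -1], [-0.001, -0.05, 0, 0, 0, 0, -1], [-0.001, -0.05, 0, 0, 0, 0, -1], [-0.001, -0.045, 0, 0, 0, 0, -1], [0, -0.03, 0, 0, 0, 0, -1], [0, -0.0185, 0, 0, 0, 0, -1]],
  ],
)

```text
time: 5.65
tool_pos: [462.6, -319.8, 192.3]
tcp_rot: [-179.9, -0.1, 114.6]
ft_force: [0.2, 0.4, -1.1]
finger_gap: 22.9
grip_force: 29.5
```

Request:
arm_command(
  targets=[
    [[0, 0, 0, 0, 0, 0, -1], [0, 0, 0, 0, 0, 0, -1], [0, 0, 0, 0, 0, 0, -1]],
  ],
)

```text
time: 6.02
tool_pos: [463.8, -317.8, 194.0]
tcp_rot: [180.0, -0.0, 114.8]
ft_force: [0.2, -0.6, 0.1]
finger_gap: 22.2
grip_force: 29.5
```

```bash
python3 - <<'E'
from meas import *
from bench import status
s=status.sense(); print(s["tool_pos"],s["tcp_rot"],s["ft_force"])
q=viewer.snapshot("scene");t=viewer.snapshot("top")
cv2.imwrite("pics/over1.png",np.hstack([cv2.resize(im[y:y+150,x:x+130],None,fx=3,fy=3,interpolation=cv2.INTER_CUBIC) for im,x,y in ((t,330,150),(q,310,70))])[...,::-1])
E
```

```text
[ 463.79494541 -317.78628321  193.95964112] [ 1.79995607e+02 -1.51159113e-02  1.14768287e+02] [ 0.16987011 -0.64798069  0.07357106]
```

View pics/over1.png

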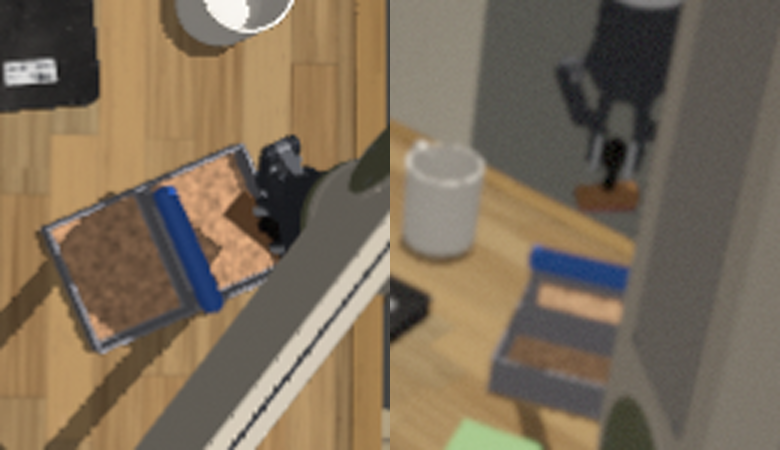

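Request:
arm_command(
  targets=[
    [[0, 0, -0.03, 0, 0, 0, -1], [0, 0, -0.03, 0, 0, 0, -1], [0, 0, -0.03, 0, 0, 0, -1], [0, 0, -0.02, 0, 0, 0, -1], [0, 0, -0.012, 0, 0, 0, -1], [0, 0, -0.008, 0, 0, 0, -1], [0, 0, 0, 0, 0, 0, -1], [0, 0, 0, 0, 0, 0, -1]],
  ],
)

```text
time: 7.12
tool_pos: [464.1, -319.4, 65.0]
tcp_rot: [180.0, 0.1, 114.7]
ft_force: [-0.6, -0.1, -0.8]
finger_gap: 22.9
grip_force: 29.5
```

Request:
arm_command(
  targets=[
    [[0, 0, -0.002, 0, 0, 0, -1], [0, 0, -0.002, 0, 0, 0, -1], [0, 0, 0, 0, 0, 0, -1]],
  ],
)

```text
time: 7.5
tool_pos: [463.4, -318.8, 59.8]
tcp_rot: [-180.0, -0.0, 114.7]
ft_force: [-0.1, -0.0, -1.0]
finger_gap: 22.9
grip_force: 29.5
```

Request:
arm_command(
  targets=[
    [[0, 0, -0.001, 0, 0, 0, -1], [0, 0, 0, 0, 0, 0, -1]],
  ],
)

```text
time: 7.75
tool_pos: [463.8, -319.2, 59.6]
tcp_rot: [180.0, 0.0, 114.7]
ft_force: [-1.6, 0.3, 4.6]
finger_gap: 22.7
grip_force: 29.9
```

Request:
arm_command(
  targets=[
    [[0, 0, -0.001, 0, 0, 0, -1], [0, 0, 0, 0, 0, 0, -1]],
  ],
)

```text
time: 8.0
tool_pos: [464.3, -319.6, 59.6]
tcp_rot: [180.0, 0.1, 114.7]
ft_force: [-2.5, 1.5, 11.6]
finger_gap: 22.7
grip_force: 30.5
```

Request:
arm_command(
  targets=[
    [[0, 0, 0.001, 0, 0, 0, -0.35], [0, 0, 0, 0, 0, 0, -0.2], [0, 0, 0, 0, 0, 0, 0], [0, 0, 0, 0, 0, 0, 0.1], [0, 0, 0.02, 0, 0, 0, 0.1], [0, 0, 0.03, 0, 0, 0, 0.1], [0, 0, 0.04, 0, 0, 0, 0.1], [0, 0, 0.046, 0, 0, 0, 0.2]],
  ],
)

```text
time: 9.0
tool_pos: [463.3, -318.7, 197.3]
tcp_rot: [180.0, 0.0, 114.7]
ft_force: [-0.3, -0.3, 0.6]
finger_gap: 51.1
grip_force: 0.0
```

Request:
arm_command(
  targets=[
    [[-0.001, 0.06, 0, 0, 0, 0, 0.2], [-0.001, 0.06, 0, 0, 0, 0, 0.2], [-0.001, 0.06, 0, 0, 0, 0, 0.2], [-0.001, 0.06, 0, 0, 0, 0, 0.2], [-0.001, 0.06, 0, 0, 0, 0, 0.2], [-0.001, 0.06, 0, 0, 0, 0, 0.2], [-0.001, 0.06, 0, 0, 0, 0, 0.2], [-0.001, 0.06, 0, 0, 0, 0, 0.2], [0, 0.06, 0, 0, 0, 0, 0.2], [0, 0.044, 0, 0, 0, 0, 0.2]],
  ],
)

```text
time: 10.25
tool_pos: [455.4, 267.8, 196.9]
tcp_rot: [179.9, -0.0, 114.8]
ft_force: [0.5, -0.0, 0.3]
finger_gap: 51.5
grip_force: 0.0
```

```bash
python3 - <<'E'
from meas import *
from bench import status
s=status.sense(); print(s["tool_pos"],s["tcp_rot"],s["ft_force"])
q=viewer.snapshot("scene");t=viewer.snapshot("top")
cv2.imwrite("pics/placed1.png",np.hstack([cv2.resize(im[y:y+110,x:x+130],None,fx=3,fy=3,interpolation=cv2.INTER_CUBIC) for im,x,y in ((t,325,180),(q,310,110))])[...,::-1])
E
```

```text
[455.40721398 267.79802783 196.88298615] [ 1.79871266e+02 -8.78965236e-03  1.14779520e+02] [ 0.47748836 -0.03499528  0.26499487]
```

View pics/placed1.png

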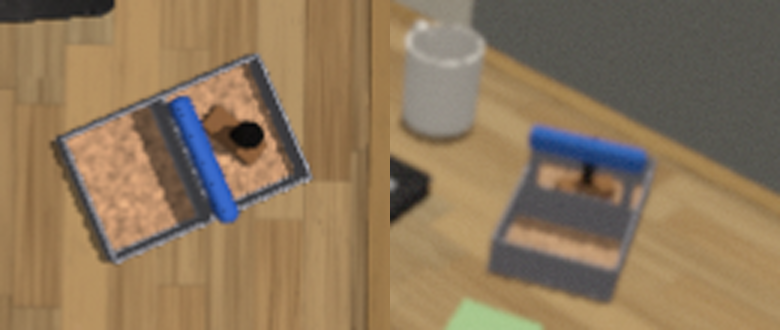

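Black stands upright in the right bay (top crop (247,134)) and the tote hasn't shifted. The arm is now over the red stamp.

Request:
arm_command(
  targets=[
    [[0, 0, -0.02, 0, 0, 0, 0.2], [0, 0, -0.04, 0, 0, 0, 0.2], [0, 0, -0.03, 0, 0, 0, 0.2], [0, 0, -0.03, 0, 0, 0, 0.2], [0, 0, -0.021, 0, 0, 0, 0.2], [0, 0, 0, 0, 0, 0, 0.2], [0, 0, 0, 0, 0, 0, -1], [0, 0, 0, 0, 0, 0, -1], [0, 0, 0, 0, 0, 0, -1], [0, 0, 0, 0, 0, 0, -1]],
  ],
)

```text
time: 11.6
tool_pos: [456.9, 265.5, 56.0]
tcp_rot: [179.8, 0.0, 114.7]
ft_force: [-1.0, -2.3, 6.7]
finger_gap: 23.0
grip_force: 29.4
```

Request:
arm_command(
  targets=[
    [[0, 0, 0, 0, 0, 0, -1], [0, 0, 0.01, 0, 0, 0, -1], [0, 0, 0.02, 0, 0, 0, -1], [0, 0, 0.03, 0, 0, 0, -1], [0, 0, 0.03, 0, 0, 0, -1], [0, 0, 0.03, 0, 0, 0, -1], [0, 0, 0.02, 0, 0, 0, -1], [0, 0, 0, 0, 0, 0, -1]],
  ],
)

```text
time: 12.6
tool_pos: [456.8, 265.7, 196.7]
tcp_rot: [179.7, -0.0, 114.7]
ft_force: [-0.6, 0.3, -1.0]
finger_gap: 23.0
grip_force: 29.5
```

```bash
python3 - <<'E'
from meas import *
from bench import status
s=status.sense(); print(s["tool_pos"],s["finger_gap"],s["grip_force"])
q=viewer.snapshot("scene"); p=proj("scene",s["tool_pos"]); x,y=int(p[0]-50),int(p[1]-40)
cv2.imwrite("pics/lift2.png",cv2.resize(q[y:y+75,x:x+100],None,fx=4,fy=4,interpolation=cv2.INTER_CUBIC)[...,::-1])
E
```

```text
[456.82612327 265.74930299 196.72096703] 23.012039769601646 29.52560613717651
```

View pics/lift2.png

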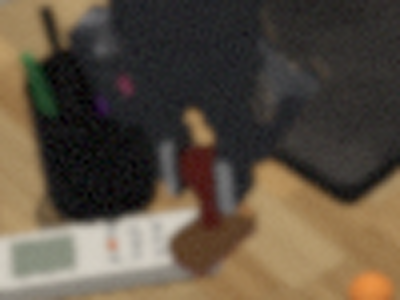

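The red stamp is held upright, like the black one was. Carrying it to the left bay.

Request:
arm_command(
  targets=[
    [[-0.003, -0.025, 0, 0, 0, 0, -1], [-0.003, -0.05, 0, 0, 0, 0, -1], [-0.004, -0.055, 0, 0, 0, 0, -1], [-0.004, -0.06, 0, 0, 0, 0, -1], [-0.004, -0.06, 0, 0, 0, 0, -1], [-0.004, -0.06, 0, 0, 0, 0, -1], [-0.004, -0.06, 0, 0, 0, 0, -1], [-0.004, -0.055, 0, 0, 0, 0, -1], [-0.002, -0.04, 0, 0, 0, 0, -1], [-0.002, -0.026, 0, 0, 0, 0, -1]],
  ],
)

```text
time: 13.9
tool_pos: [420.4, -227.4, 192.4]
tcp_rot: [-179.9, -0.1, 114.6]
ft_force: [0.2, 0.1, -1.1]
finger_gap: 23.0
grip_force: 29.6
```

Request:
arm_command(
  targets=[
    [[0, 0, 0, 0, 0, 0, -1], [0, 0, 0, 0, 0, 0, -1], [0, 0, -0.03, 0, 0, 0, -1], [0, 0, -0.03, 0, 0, 0, -1], [0, 0, -0.03, 0, 0, 0, -1], [0, 0, -0.02, 0, 0, 0, -1], [0, 0, -0.012, 0, 0, 0, -1], [0, 0, -0.008, 0, 0, 0, -1], [0, 0, 0, 0, 0, 0, -1], [0, 0, 0, 0, 0, 0, -1]],
  ],
)

```text
time: 15.15
tool_pos: [422.1, -226.2, 64.8]
tcp_rot: [180.0, 0.1, 114.7]
ft_force: [-0.4, 0.1, -0.6]
finger_gap: 23.1
grip_force: 29.6
```

Request:
arm_command(
  targets=[
    [[0, 0, -0.002, 0, 0, 0, -1], [0, 0, -0.002, 0, 0, 0, -1], [0, 0, 0, 0, 0, 0, -1], [0, 0, 0, 0, 0, 0, -1]],
  ],
)

```text
time: 15.65
tool_pos: [421.6, -226.0, 60.1]
tcp_rot: [180.0, 0.0, 114.7]
ft_force: [-1.0, 0.1, 0.8]
finger_gap: 23.0
grip_force: 29.6
```

Request:
arm_command(
  targets=[
    [[0, 0, -0.001, 0, 0, 0, -1], [0, 0, 0, 0, 0, 0, -1]],
  ],
)

```text
time: 15.9
tool_pos: [422.0, -226.3, 60.0]
tcp_rot: [180.0, 0.1, 114.7]
ft_force: [-3.2, 0.5, 7.9]
finger_gap: 22.9
grip_force: 30.2
```

Request:
arm_command(
  targets=[
    [[0, 0, 0, 0, 0, 0, -0.35], [0, 0, 0, 0, 0, 0, -0.2], [0, 0, 0, 0, 0, 0, 0], [0, 0, 0, 0, 0, 0, 0.1], [0, 0, 0.02, 0, 0, 0, 0.1], [0, 0, 0.03, 0, 0, 0, 0.1], [0, 0, 0.04, 0, 0, 0, 0.1], [0, 0, 0.046, 0, 0, 0, 0.1], [-0.05, 0.03, 0, 0, 0, 0, 0.1], [-0.04, 0.03, 0, 0, 0, 0, 0.1]],
  ],
)

```text
time: 17.15
tool_pos: [330.7, -165.5, 195.4]
tcp_rot: [180.0, 0.0, 114.7]
ft_force: [-0.8, 0.4, -0.4]
finger_gap: 46.7
grip_force: 0.0
```

Request:
arm_command(
  targets=[
    [[0, 0.06, 0, 0, 0, 0, 0.1], [0, 0.06, 0, 0, 0, 0, 0.1], [0, 0.06, 0, 0, 0, 0, 0.1], [0, 0, 0, 0, 0, 0, 0.1], [0, 0, 0, 0, 0, 0, 0.1]],
  ],
)

```text
time: 17.77
tool_pos: [331.6, 14.1, 195.0]
tcp_rot: [-180.0, 0.0, 114.8]
ft_force: [0.4, -0.4, 0.8]
finger_gap: 47.0
grip_force: 0.0
```

```bash
python3 - <<'E'
from meas import *
from bench import status
s=status.sense(); print(s["tool_pos"],s["tcp_rot"],s["ft_force"])
it,mt=masks("top"); q,ms=masks("scene")
t,tc,ts=blob("top",mt["blue"],(393,232)); rr=cv2.minAreaRect(np.argwhere(t)[:,::-1].astype(np.float32)); r=cv2.boxPoints(rr)
w=np.array([onplane("top",p,96)[:2] for p in r]); print(w,w.mean(0)); e=w[np.argsort(w[:,0])]; d=e[2:].mean(0)-e[:2].mean(0); print(np.degrees(np.arctan2(d[1],d[0])))
cv2.imwrite("pics/placed2.png",np.hstack([cv2.resize(im[y:y+110,x:x+130].astype(np.uint8),None,fx=3,fy=3,interpolation=cv2.INTER_CUBIC) for im,x,y in ((it,325,180),(q,310,110))])[...,::-1])
E
```

```text
[331.57720132  14.11234685 195.00762861] [-1.79994906e+02  3.40708465e-02  1.14807721e+02] [ 0.36150856 -0.44030365  0.83149898]
[[ 488.51212449 -241.33116457]
 [ 496.64454973 -259.0657773 ]
 [ 396.51209162 -304.61260835]
 [ 388.42602299 -286.89967579]] [ 442.52369721 -272.9773065 ]
24.46930407555176
```

View pics/placed2.png

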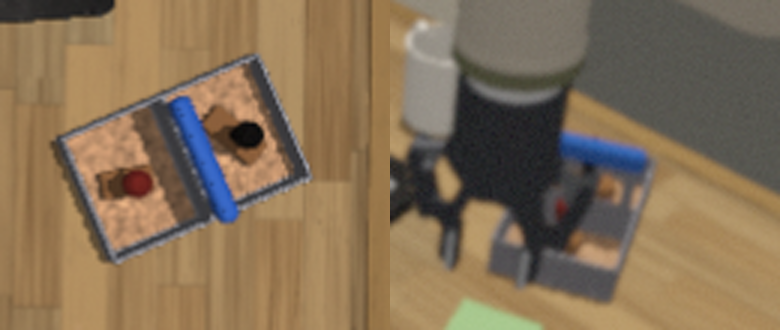

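Both stamps stand upright, one per bay: red at crop (137,183), black at (247,134). The tote hasn't moved (bar centre 442.7, −272.8, yaw 24.5). Going for the bar.

Request:
arm_command(
  targets=[
    [[0.011, -0.0287, 0, 0, 0, -0.1574, 0.1], [0.011, -0.0287, 0, 0, 0, -0.1574, 0.1], [0.011, -0.0287, 0, 0, 0, -0.1574, 0.1], [0.011, -0.0287, 0, 0, 0, -0.1574, 0.1], [0.011, -0.0287, 0, 0, 0, -0.1574, 0.1], [0.011, -0.0287, 0, 0, 0, -0.1574, 0.1], [0.011, -0.0287, 0, 0, 0, -0.1574, 0.1], [0.011, -0.0287, 0, 0, 0, -0.1574, 0.1], [0.011, -0.0287, 0, 0, 0, -0.1574, 0.1], [0.012, -0.0287, 0, 0, 0, -0.1574, 0.1]],
  ],
)

```text
time: 19.12
tool_pos: [441.3, -276.4, 194.6]
tcp_rot: [-180.0, 0.0, 23.9]
ft_force: [-0.5, 0.8, 0.2]
finger_gap: 46.9
grip_force: 0.0
```

Request:
arm_command(
  targets=[
    [[0, 0, 0, 0, 0, 0, 0.1], [0, 0, -0.03, 0, 0, 0, 0.1], [0, 0, -0.02, 0, 0, 0, 0.1], [0, 0, 0, 0, 0, 0, 0.1], [0, 0, 0, 0, 0, 0, 0.1]],
  ],
)

```text
time: 19.75
tool_pos: [442.4, -273.5, 145.9]
tcp_rot: [180.0, -0.0, 24.5]
ft_force: [0.5, 0.4, -0.1]
finger_gap: 46.7
grip_force: 0.0
```

Request:
arm_command(
  targets=[
    [[0, 0.0005, -0.02, 0, 0, 0, 0.1], [0, 0, -0.015, 0, 0, 0, 0.1], [0, 0, -0.01, 0, 0, 0, 0.1], [0, 0, 0, 0, 0, 0, 0.1], [0, 0, 0, 0, 0, 0, 0.1]],
  ],
)

```text
time: 20.38
tool_pos: [442.9, -272.6, 100.6]
tcp_rot: [180.0, -0.0, 24.5]
ft_force: [-0.0, -0.2, 0.6]
finger_gap: 47.1
grip_force: 0.0
```

Request:
arm_command(
  targets=[
    [[0, 0, 0, 0, 0, 0, -0.4], [0, 0, 0, 0, 0, 0, -0.45], [0, 0, 0, 0, 0, 0, -0.5], [0, 0, 0, 0, 0, 0, -0.55], [0, 0, 0, 0, 0, 0, -1], [0, 0, 0, 0, 0, 0, -1], [0, 0, 0, 0, 0, 0, -1], [0, 0, 0, 0, 0, 0, -1]],
  ],
  force=80,
)

```text
time: 21.38
tool_pos: [442.7, -272.5, 100.3]
tcp_rot: [180.0, -0.0, 24.5]
ft_force: [-0.7, 0.4, 6.2]
finger_gap: 16.8
grip_force: 79.3
```

Gripped at about 17 mm, which matches the bar. Lifting slowly.

Request:
arm_command(
  targets=[
    [[0, 0, 0.002, 0, 0, 0, -1], [0, 0, 0.004, 0, 0, 0, -1], [0, 0, 0.008, 0, 0, 0, -1], [0, 0, 0.01, 0, 0, 0, -1], [0, 0, 0.01, 0, 0, 0, -1], [0, 0, 0.01, 0, 0, 0, -1], [0, 0, 0.01, 0, 0, 0, -1], [0, 0, 0.01, 0, 0, 0, -1], [0, 0, 0.01, 0, 0, 0, -1], [0, 0, 0.01, 0, 0, 0, -1]],
  ],
)

```text
time: 22.62
tool_pos: [442.5, -272.4, 184.6]
tcp_rot: [-180.0, 0.0, 24.5]
ft_force: [0.4, 0.8, -4.6]
finger_gap: 16.4
grip_force: 78.2
```

Request:
arm_command(
  targets=[
    [[0, 0, 0.01, 0, 0, 0, -1], [0, 0, 0.01, 0, 0, 0, -1], [0, 0, 0.01, 0, 0, 0, -1], [0, 0, 0.01, 0, 0, 0, -1], [0, 0, 0.01, 0, 0, 0, -1], [0, 0, 0.008, 0, 0, 0, -1], [0, 0, 0.005, 0, 0, 0, -1], [0, 0, 0.003, 0, 0, 0, -1], [0, 0, 0, 0, 0, 0, -1], [0, 0, 0, 0, 0, 0, -1]],
  ],
)

```text
time: 23.88
tool_pos: [442.4, -272.3, 249.6]
tcp_rot: [-180.0, 0.0, 24.5]
ft_force: [0.2, -0.3, -3.8]
finger_gap: 16.4
grip_force: 78.2
```

Request:
arm_command(
  targets=[
    [[0, 0, 0, 0, 0, 0, -1], [0, 0, 0, 0, 0, 0, -1], [0, 0, 0, 0, 0, 0, -1], [0, 0, 0, 0, 0, 0, -1], [0, 0, 0, 0, 0, 0, -1], [0, 0, 0, 0, 0, 0, -1], [0, 0, 0, 0, 0, 0, -1], [0, 0, 0, 0, 0, 0, -1], [0, 0, 0, 0, 0, 0, -1], [0, 0, 0, 0, 0, 0, -1]],
  ],
)

```text
time: 25.12
tool_pos: [442.6, -272.4, 250.0]
tcp_rot: [-180.0, 0.0, 24.5]
ft_force: [0.8, -0.0, -4.5]
finger_gap: 16.6
grip_force: 78.2
```

Request:
arm_command(
  targets=[
    [[0, 0, 0, 0, 0, 0, -1], [0, 0, 0, 0, 0, 0, -1], [0, 0, 0, 0, 0, 0, -1], [0, 0, 0, 0, 0, 0, -1], [0, 0, 0, 0, 0, 0, -1], [0, 0, 0, 0, 0, 0, -1], [0, 0, 0, 0, 0, 0, -1], [0, 0, 0, 0, 0, 0, -1], [0, 0, 0, 0, 0, 0, -1], [0, 0, 0, 0, 0, 0, -1]],
  ],
)

```text
time: 26.38
tool_pos: [442.5, -272.4, 250.0]
tcp_rot: [-180.0, 0.0, 24.5]
ft_force: [-0.6, 0.9, -4.9]
finger_gap: 16.4
grip_force: 78.2
```

```bash
python3 - <<'E'
from meas import *
from bench import status
s=status.sense(); print(s["tool_pos"],s["tcp_rot"],s["ft_force"],s["wrist_torque"])
q=viewer.snapshot("scene");t=viewer.snapshot("top")
cv2.imwrite("pics/held.png",np.hstack([cv2.resize(im[y:y+140,x:x+130],None,fx=3,fy=3,interpolation=cv2.INTER_CUBIC) for im,x,y in ((t,335,180),(q,310,40))])[...,::-1])
E
```

```text
[ 442.54526953 -272.37432458  249.98002531] [-1.79997025e+02  7.36774040e-04  2.45121381e+01] [-0.58489951  0.93299077 -4.86228425] [ 0.04089405 -0.00220932  0.03288517]
```

View pics/held.png

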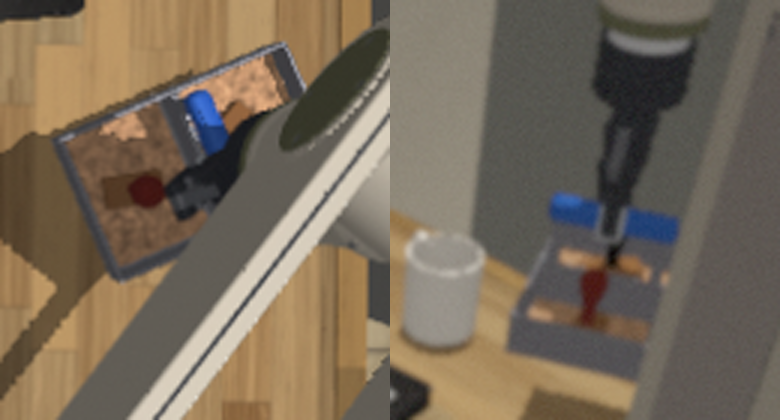

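The tote hangs level at about 150 mm with both stamps standing (red at crop (593,295), black under the fingers at (612,250)), and it has been still for over 2 s.

```bash
python3 -c "
from bench import job; print(job.hand_in())"
```

```text
the job is handed in; nothing more can be done
None
```

I handed the job in with the tote held level and still by its blue bar about 150 mm above the desk, one stamp standing upright in each bay; the hand-in call gave no verdict.

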